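# Hook the tile clamp open

## Robot

A 7-joint arm with a two-finger parallel gripper is mounted at the origin on the work surface; the furniture and walls round the work are solid. World frame = base frame: x ahead of the robot, y to its left, z up, the work surface at z = 0. Lengths are in m, angles in rad, forces in N, time in s.
With the tool pointing down it reaches from about 0.425 to 0.95 m from the base axis. Payload 16.7 kg.
Tool frame: the origin (TCP) lies midway between the tips of the shut fingers; the grasp point (between the pads) lies 19 mm behind it (env.grip_depth is the z of the grasp point in the tool frame, in m); z points along the fingers, y is the direction in which the jaws open and shut (so a half turn about z gives the same grasp; the last joint's range is limited). The gripper opens to 94 mm and grips with 3 to 60 N. Pads are 16 mm wide; open, the fingers measure 119 mm over their backs; the gripper's body (75 mm by 177 mm) begins 78 mm behind the grasp point.
Start: joints at [-1.274, 0.426, 0.074, 1.606, -0.034, 1.111, -0.067], TCP at [0.291, 0.609, 0.167] pointing down, gripper open.
Joint ranges: [-2.85, 2.85], [-0.5, 2.14], [-1.23, 1.37], [0.21, 2.46], [-1.02, 4.16], [0.16, 2.05], [-2.73, 2.73]. Speed limits (rad/s): [1.89, 1.89, 2.39, 2.39, 3.01, 3.01, 3.01].

## Interface

Orientations are given as [roll, pitch, yaw] about the fixed x, y, z axes, in that order (R = Rz(yaw) Ry(pitch) Rx(roll)).
In Python, from station import env, viewer, workorder gives the robot as it stands.
- The arm moves only by the tool play_rows, never from a script. Its argument "steps" is a list of rows, each a list of 7 numbers: the shift along the tool's x, y, z in cm, then the turn, a rotation vector about the tool's x, y, z in degrees, then the opening in per cent of the stroke, from 0 (shut) to 100 (fully open). In form: [[dx, dy, dz, rx, ry, rz, hand], ...]. A call has 1 to 20 rows; each row is the pose to reach, as a shift and turn from the pose measured when the call began, along the tool's axes at that moment; what a row does not reach only later rows make up. A row lasts 1/10 s, in which the tool goes at most 50 mm and 8.59 degrees, less where a joint would pass 70% of its speed; a pose out of reach is approached as far as the arm can. A call with a gripper value outside its range is refused whole. The fingers move at their own pace and stop on an object; the grip force is fixed at half the most. Time passes only in rows, so rows that repeat a pose let the fingers close. It gives the time, the measured TCP pose, the force and the opening at its end, in the units of the state.
- env.get_state(): the state, without advancing time (a new reading comes with each control period).
- viewer.camera(name): name is "scene" or "top" or "wrist"; returns the picture (420x560x3 uint8, blue, green, red); there is no depth.
- viewer.camera_info(name): a dict with "intrinsics" (3x3 intrinsics, pixels), "world_from_camera" (4x4, takes a point from camera to world coordinates). Camera axes: x right, y up, looking along -z (the intrinsics and any distortion apply to the point x, -y, -z); pixel columns grow to the right and rows downward; lengths in m; the calibration is good to about 2 mm. The wrist camera is an equidistant fisheye: a pixel r from the principal point sees the ray r / f radians off the axis. A picture is of the moment at which its call begins: read the wrist's pose just before it. camera_info takes no time and is no camera call; for the wrist camera it gives the pose at the moment of the call.
- workorder.job_done(): hands the job in, once; it reports no verdict.
The state is a dict: "time": time; "q": joint angles; "joint_velocities": joint speeds; "effort": joint torques, N m; "eef_pos": TCP position; "tool_rot": TCP orientation; "wrist_force": force on the tool from outside, world axes, zero at the start; "moment": the same for the moment, N m; "gripper_width": finger opening in m.
Only numpy, scipy, OpenCV 4.12 (cv2) and the standard library are available. Lean on these libraries where they do the work, as an engineer would, in place of code of your own. Each camera call takes 0.05 s, during which the arm holds its last target.

## Task

Hold the spring-loaded tile clamp open with the S-hook: pick the hook up from its rest by the wooden grip and put its down-turned end through the small hole in the clamp's tag plate from above - the plate sits anywhere along the jaw, so feel or look for the hole. Then gently draw the jaw back with the hook and catch the hook's up-turned end behind the fixed round bar from underneath, so that the hook alone keeps the jaw drawn back after you let go. Never force it (stay below 25 N), move the jaw only by means of the hook and not with the gripper, and leave the stamp, the cup and the wooden rib where they are.

Things in the scene. Friction and masses are not known exactly. Their poses are not given: they have to be found in the camera images.
- clamp: Tile clamp fixed to the table: plywood base 185x150 mm, 10 mm thick. Origin on the table; x points from the fixed bar to the jaw (roughly away from the robot), z up. In this frame (mm): wooden jaw 126 wide, 14 thick, at x=72 when shut against a wooden stop. The steel tag plate reaches from the jaw's top towards the bar. Two spring housings at y=+-52, x=-13 to 18, top z=28.
- bar_mid (a point): Middle of the fixed bar, a 6 mm steel rod along the clamp's y, at x=-68, y=0, z=58.5 mm in the clamp's frame; free for 40 mm to either side of its middle, where its posts stand. Nothing is under it down to the base (z=10). Clamp's axes.
- tag_mid (a point): A point fixed to the clamp (its frame: x=35, y=0, z=45 mm): where the tag plate's hole would be at plate-top height if the plate stood in the middle, jaw shut. The hole truly lies anywhere up to 15 mm to either side of it along y; this is NOT reported. Hole 10 mm across, right through. Clamp's axes.
- tag_root (a point): A point fixed to the clamp, at x=65, y=0, z=45 mm: mid-range of the plate's hinge, jaw shut. Plate: level, 66 mm wide (y), 40 long (x=25 to 65), 4 thick, hole in the middle of its width. Its sideways place stays (slips only above 14 N). Hinged at its rear on a spring: pressed at the hole it starts to give at 1 N, gives 5 mm at about 4 N, 6 mm at most.
- jaw (a joint): Draw of the jaw, m: 0 = shut, grows as the jaw (and tag plate) moves towards the bar (-x of the clamp), hard stop at 0.032. Spring 2.5 N at 0 and 280 N/m more, so about 8 N at 0.020, 10 N at 0.027. With the hook caught on the bar and lying level it stands near 0.020.
- hook_grip (a point): Centre of the S-hook's wooden grip (40x16x30 mm along the hook's x, y, z; pinch it across y). About 90 g. Axes are the hook's: the 5 mm steel wire runs along x, 6 mm below this point; at +x it bends down, at -x it bends up (9 mm bend radius) into straight legs. Stands level on its rest, this point 60 mm above the table.
- hook_tip (a point): End of the down-turned leg of the S-hook (same axes): 42.5 mm ahead (+x) of and 34.5 mm below hook_grip.
- hook_back (a point): End of the up-turned leg of the S-hook (same axes): 42.5 mm behind (-x) and 10.5 mm above hook_grip. It is too tall to pass under the bar with the hook level and the down-turned end in the hole: tip this end down by about 0.17 rad, draw it past the bar, then level the hook. Caught and level, the wire lies about 50 mm above the table, just over the plate and under the bar.
- s_hook: The S-hook as a whole; its origin is on the wire's axis, 6 mm below hook_grip; same axes.
- hook_rest: Wooden block 48x36 mm, 45 mm high, fixed, on whose top the hook's grip stands; two 4 mm lips at its x ends. Origin under its centre.
- stamp: Bystander: small square wooden stamp 30x30x56 mm, upright. Origin at its foot.
- cup: Bystander: empty plastic cup, 84 mm wide, 112 mm high, upright. Origin at its foot.
- rib: Bystander: flat pear-wood rib 49x97x9 mm, lying. Origin under its centre.

How it is judged:
On the way, in this order (a step that is already met when the one before it is completed fails the run):
1. the S-hook is lifted off its rest (height (world z) of hook_grip above 0.075 m), for 0.1 s.
2. the down-turned end is through the hole of the tag plate (its end more than 10 mm below the plate's top, at the hole's place) with the jaw still shut (z of hook_tip in the frame of clamp between 0.012 and 0.035 m and x of hook_tip in the frame of clamp between 0.027 and 0.044 m and y of hook_tip in the frame of clamp between -0.021 and 0.021 m and value of joint jaw below 0.006 m), for 0.1 s.
At the end, for the whole second after the job is handed in: The released S-hook, at rest, keeps the jaw drawn 15 to 27 mm, pressing on the clamp with over 2 N: its down-turned end at least 8 mm below the tag plate's top, its up-turned end higher than the bar's axis and at most 14 mm behind it (value of joint jaw between 0.015 and 0.027 m and z of hook_tip in the frame of clamp below 0.037 m and x of hook_back in the frame of clamp between -0.082 and -0.068 m and z of hook_back in the frame of clamp above 0.0585 m and contact force between s_hook and clamp above 2 N and linear speed of s_hook below 0.02 m/s and velocity of joint jaw below 0.01 m/s); the robot touches nothing.
It fails at once if the hook and the clamp press on one another with more than 25 N (contact force between s_hook and clamp above 25 N).
It fails at once if the gripper or arm pushes the clamp or its jaw (over 3 N) (contact force between any of the fingers, the arm and clamp above 3 N).
It fails at once if stamp, cup or wooden rib is moved more than 20 mm (distance of any of stamp, cup, rib from where it was at the start of the episode above 0.02 m).
It also fails if it takes over 51 s, if anything falls off the work surface, if the arm or the gripper's body presses on something with over 40 N, if the wrist force passes 120 N, or if a joint passes its speed limit or range.

## Working session

There is one attempt and no reset: what is moved stays moved. The work goes in short steps, Python scripts to look and compute and a tool call to move; the robot and the scene stay as the last step left them, time stands still between calls to the robot, and variables do not carry over. Pictures are saved under pics/ and viewed, and the job is handed in when it is done.

Besides the shell and the picture viewer there is one more tool, called after "Request:" as name(argument=value, ...), one argument or row to a line, values as JSON. play_rows: Moves the arm, as the interface text tells. Its arguments: {"type":"object","properties":{"steps":{"type":"array"}},"required":["steps"]}

```bash
mkdir -p pics; ls; python3 - <<'E'
from station import env, viewer, workorder
import cv2
s=env.get_state(); print(s, env.grip_depth)
for n in ["scene","top","wrist"]:
    i=viewer.camera_info(n); print(n,i)
    cv2.imwrite(f"pics/a_{n}.png",viewer.camera(n))
E
```

```text
pics
{'time': 0.0, 'q': array([-1.27449779,  0.42669788,  0.07383186,  1.60663125, -0.03409335,
        1.11081054, -0.06707427]), 'joint_velocities': array([-7.82180992e-05, -3.24008053e-06, -2.70210711e-04,  4.49526652e-04,
       -1.33686971e-04, -2.34825568e-03, -4.20909073e-04]), 'effort': array([-1.49507581e-03, -9.35852909e+01,  3.66605490e+00, -4.54187393e+01,
       -4.88133158e-02,  2.00713665e-02,  2.41126781e-04]), 'eef_pos': array([0.29085117, 0.60856235, 0.16668715]), 'tool_rot': array([-3.14030754e+00,  9.09507187e-05,  2.69580779e+00]), 'wrist_force': array([-0.36140431,  0.25346753, -0.56420789]), 'moment': array([ 0.02421288, -0.08496743,  0.01167392]), 'gripper_width': 0.09407713623007116} -0.0188
scene {'intrinsics': array([[478.73490663,   0.        , 285.10313436],
       [  0.        , 478.73490663, 211.17090021],
       [  0.        ,   0.        ,   1.        ]]), 'world_from_camera': array([[ 0.44870695,  0.43738731, -0.77932946, -0.45920153],
       [-0.89334669,  0.19574857, -0.40449251, -0.53139343],
       [-0.02436726,  0.87771   ,  0.47857225,  0.68120
[... 252 characters left out ...]
om_camera': array([[-0.00952088,  0.98949518, -0.14425202,  0.34642922],
       [-0.99978329, -0.00674893,  0.01969325, -0.03588833],
       [ 0.01851283,  0.14440826,  0.989345  ,  0.90670296],
       [ 0.        ,  0.        ,  0.        ,  1.        ]])}
wrist {'intrinsics': array([[325.1922621 ,   0.        , 276.51191463],
       [  0.        , 325.1922621 , 215.13331565],
       [  0.        ,   0.        ,   1.        ]]), 'world_from_camera': array([[ 0.43059586, -0.87781637, -0.20982283,  0.2308822 ],
       [ 0.90254372,  0.41842987,  0.10164289,  0.63677249],
       [-0.00142766, -0.23314128,  0.97244183,  0.38542699],
       [ 0.        ,  0.        ,  0.        ,  1.        ]])}
```

View pics/a_scene.png

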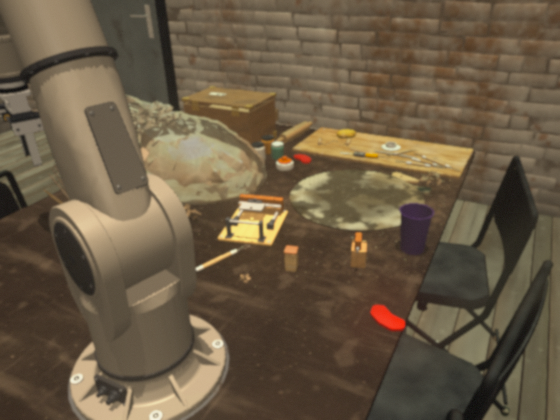

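View pics/a_top.png

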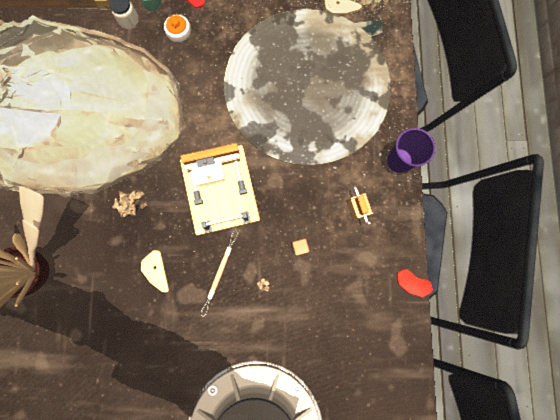

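View pics/a_wrist.png

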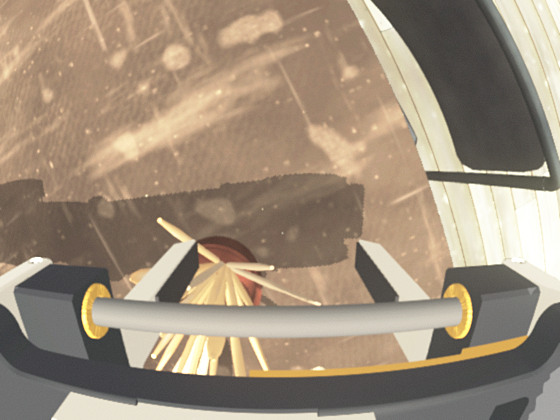

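```bash
python3 - <<'E'
import cv2
im=cv2.imread("pics/a_top.png")
a=cv2.resize(im[135:245,165:275],None,fx=5.4,fy=5.4,interpolation=cv2.INTER_CUBIC)
cv2.imwrite("pics/a1.png",a)
b=cv2.resize(im[170:240,325:395],None,fx=8,fy=8,interpolation=cv2.INTER_CUBIC)
cv2.imwrite("pics/a2.png",b)
E
```

```text
(no output)
```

View pics/a1.png

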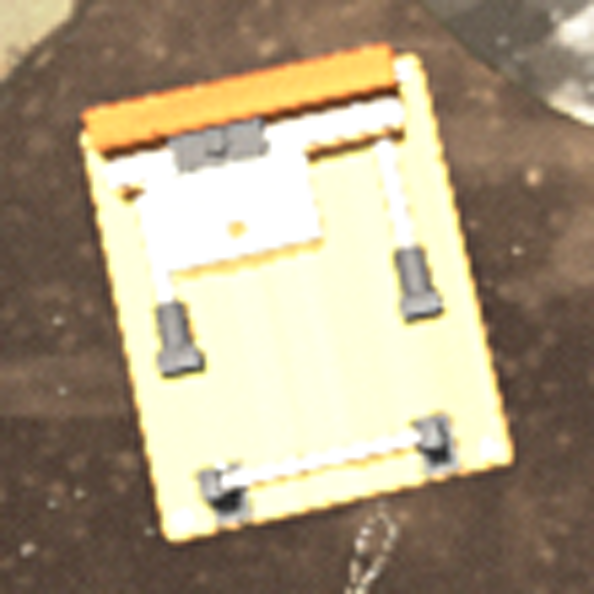

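View pics/a2.png

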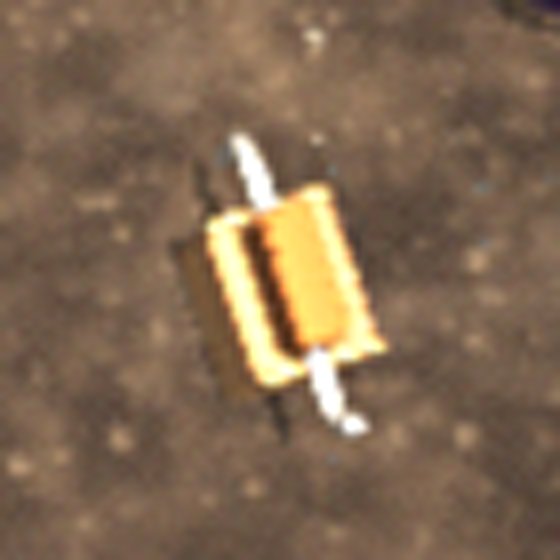

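```bash
cat > h.py <<'E'
import numpy as np, cv2
from station import env, viewer, workorder
I={n:viewer.camera_info(n) for n in ["scene","top"]}
def ray(n,u,v,info=None):
    i=info or I[n];K=i["intrinsics"];T=i["world_from_camera"]
    x=(u-K[0,2])/K[0,0];y=(v-K[1,2])/K[1,1]
    if n=="wrist":
        r=np.hypot(x,y); s=np.sin(r)/max(r,1e-9); d=np.array([x*s,-y*s,-np.cos(r)])
    else: d=np.array([x,-y,-1.])
    return T[:3,3],T[:3,:3]@d
def onz(n,u,v,z,info=None):
    o,d=ray(n,u,v,info); return o+d*(z-o[2])/d[2]
def proj(n,p,info=None):
    i=info or I[n];K=i["intrinsics"];T=i["world_from_camera"]
    q=T[:3,:3].T@(np.asarray(p)-T[:3,3]); d=np.array([q[0],-q[1],-q[2]])
    if n=="wrist":
        th=np.arctan2(np.hypot(d[0],d[1]),d[2]); k=th/max(np.hypot(d[0],d[1]),1e-9)
        return np.array([K[0,0]*d[0]*k+K[0,2],K[1,1]*d[1]*k+K[1,2]])
    return np.array([K[0,0]*d[0]/d[2]+K[0,2],K[1,1]*d[1]/d[2]+K[1,2]])
E
python3 - <<'E'
from h import *
f=lambda a,b,s=5.4,o=(165,135):((a+.5)/s-.5+o[0],(b+.5)/s-.5+o[1])
np.set_printoptions(precision=4,suppress=True)
for nm,p,z in [("c_bl",(165,542),.01),("c_br",(513,463),.01),("c_tr",(420,57),.01),("c_tl",(83,135),.01),("barL",(213,482),.0585),("barR",(435,435),.0585),("hole",(237,229),.045),("hole bottom",(237,229),.041),("plateBL",(170,270),.045),("plateBR",(323,238),.045)]:
    print(nm,onz("top",*f(*p),z))
g=lambda a,b:f(a,b,8,(325,170))
for nm,p,z in [("gripTL",(262,218),.075),("gripTR",(325,190),.075),("gripBR",(352,345),.075),("gripBL",(300,352),.075),("hookfront",(236,135),.054),("hookback",(322,365),.054),("backend",(352,425),.0705),("restTL",(208,222),.045),("restBR",(383,348),.045),("restBL",(268,383),.045),("restTR",(325,188),.045)]:
    print(nm,onz("top",*g(*p),z))
E
```

```text
c_bl [0.4241 0.1349 0.01  ]
c_br [ 0.4565 -0.0118  0.01  ]
c_tr [0.6354 0.0283 0.01  ]
c_tl [0.6009 0.1739 0.01  ]
barL [0.4438 0.107  0.0585]
barR [0.4622 0.0183 0.0585]
hole [0.5506 0.1012 0.045 ]
hole bottom [0.5516 0.1018 0.041 ]
plateBL [0.5335 0.1285 0.045 ]
plateBR [0.5466 0.0656 0.045 ]
gripTL [ 0.4981 -0.2243  0.075 ]
gripTR [ 0.5057 -0.2417  0.075 ]
gripBR [ 0.4634 -0.2472  0.075 ]
gripBL [ 0.4616 -0.2331  0.075 ]
hookfront [ 0.5254 -0.2227  0.054 ]
hookback [ 0.4608 -0.244   0.054 ]
backend [ 0.4423 -0.2474  0.0705]
restTL [ 0.5026 -0.2159  0.045 ]
restBR [ 0.4667 -0.2634  0.045 ]
restBL [ 0.4571 -0.231   0.045 ]
restTR [ 0.512  -0.2491  0.045 ]
```

```bash
cat >> h.py <<'E'
from scipy.spatial.transform import Rotation as R
np.set_printoptions(precision=4,suppress=True)
def togo(p,rpy):
    s=env.get_state(); R0=R.from_euler('xyz',s['tool_rot']); R1=R.from_euler('xyz',rpy)
    return (R0.inv().apply(np.array(p)-s['eef_pos'])*100).round(2), (R0.inv()*R1).as_rotvec(degrees=True).round(2)
E
python3 - <<'E'
from h import *
print(togo([.50,.2,.2],[np.pi,0,1.5]))
print(togo([.483,-.236,.17],[np.pi,0,.30]))
E
```

```text
(array([-36.49, -27.86,  -3.29]), array([-0.05,  0.04, 68.51]))
(array([-53.76, -67.93,  -0.25]), array([ -0.02,   0.07, 137.26]))
```

Request:
play_rows(
  steps=[
    [-36.5,-27.9,-3.3,0,0,68.5,100],
    [-36.5,-27.9,-3.3,0,0,68.5,100],
    [-36.5,-27.9,-3.3,0,0,68.5,100],
    [-36.5,-27.9,-3.3,0,0,68.5,100],
    [-36.5,-27.9,-3.3,0,0,68.5,100],
    [-36.5,-27.9,-3.3,0,0,68.5,100],
    [-36.5,-27.9,-3.3,0,0,68.5,100],
    [-36.5,-27.9,-3.3,0,0,68.5,100],
    [-53.8,-67.9,-0.3,0,0,137.3,100],
    [-53.8,-67.9,-0.3,0,0,137.3,100],
    [-53.8,-67.9,-0.3,0,0,137.3,100],
    [-53.8,-67.9,-0.3,0,0,137.3,100],
    [-53.8,-67.9,-0.3,0,0,137.3,100],
    [-53.8,-67.9,-0.3,0,0,137.3,100],
    [-53.8,-67.9,-0.3,0,0,137.3,100],
    [-53.8,-67.9,-0.3,0,0,137.3,100],
    [-53.8,-67.9,-0.3,0,0,137.3,100],
    [-53.8,-67.9,-0.3,0,0,137.3,100],
    [-53.8,-67.9,-0.3,0,0,137.3,100],
    [-53.8,-67.9,-0.3,0,0,137.3,100],
  ],
)

```text
time: 2.15
eef_pos: [0.483, -0.2368, 0.1702]
tool_rot: [3.141, 0.001, 0.297]
wrist_force: [0.8, 0.4, -0.2]
gripper_width: 0.0938
```

```bash
python3 - <<'E'
from h import *
s=env.get_state(); print(s['time'],s['eef_pos'],s['tool_rot'],s['q'],np.abs(s['joint_velocities']).max(),s['wrist_force'])
print(togo([.483,-.236,.17],[np.pi,0,.30]))
i=viewer.camera_info("wrist"); print(i["world_from_camera"])
im=viewer.camera("wrist"); cv2.imwrite("pics/b_w.png",im)
print(proj("wrist",[.483,-.236,.075],i))
E
```

```text
2.15 [ 0.483  -0.2368  0.1702] [3.1407 0.0015 0.2971] [-0.3911  0.2669  0.8718  1.9459 -0.2352  1.0344 -0.689 ] 0.042916905499551704 [ 0.764  0.394 -0.165]
(array([ 0.02, -0.08,  0.02]), array([ 0.05,  0.09, -0.17]))
[[ 0.2933  0.9297  0.2228  0.5476]
 [-0.956   0.2849  0.0699 -0.2179]
 [ 0.0015 -0.2335  0.9723  0.3888]
 [ 0.      0.      0.      1.    ]]
[274.3276 206.9766]
```

View pics/b_w.png

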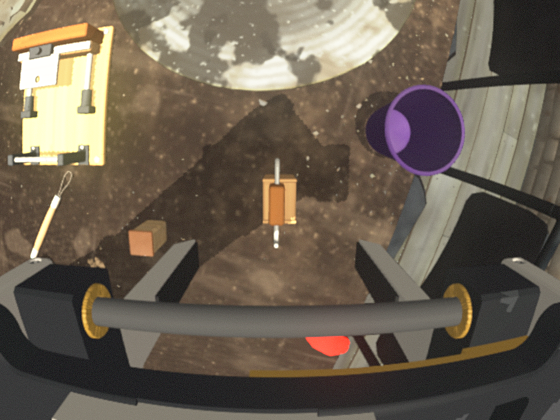

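```bash
python3 - <<'E'
from h import *
im=cv2.imread("pics/b_w.png")
cv2.imwrite("pics/b1.png",cv2.resize(im[145:260,230:330],None,fx=5,fy=5,interpolation=cv2.INTER_CUBIC))
E
```

```text
(no output)
```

View pics/b1.png

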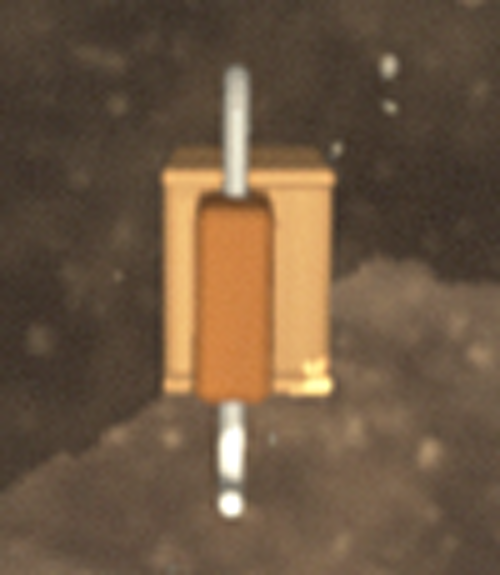

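```bash
python3 - <<'E'
from h import *
T=np.array([[ 0.2933,0.9297,0.2228,0.5476],[-0.956,0.2849,0.0699,-0.2179],[0.0015,-0.2335,0.9723,0.3888],[0,0,0,1]])
i=dict(intrinsics=viewer.camera_info("wrist")["intrinsics"],world_from_camera=T)
P={}
for nm,p,z in [("TL",(198,203),.075),("TR",(271,203),.075),("BR",(269,402),.075),("BL",(199,402),.075),("backend",(231,503),.0705),("wirefront",(236,80),.054),("wback",(232,405),.054)]:
    P[nm]=onz("wrist",(p[0]+.5)/5-.5+230,(p[1]+.5)/5-.5+145,z,i); print(nm,P[nm])
c=sum(P[k] for k in("TL","TR","BL","BR"))/4; print(c)
d=P["TL"]+P["TR"]-P["BL"]-P["BR"];print(np.arctan2(d[1],d[0]), np.linalg.norm(d)/2)
d=P["wirefront"]-P["backend"];print(np.arctan2(d[1],d[0]))
E
```

```text
TL [ 0.5023 -0.2249  0.075 ]
TR [ 0.5064 -0.2385  0.075 ]
BR [ 0.468 -0.25   0.075]
BL [ 0.4639 -0.2366  0.075 ]
backend [ 0.4439 -0.2494  0.0705]
wirefront [ 0.526  -0.2254  0.054 ]
wback [ 0.4597 -0.2448  0.054 ]
[ 0.4852 -0.2375  0.075 ]
0.29521870853424503 0.04012937128121259
0.28538139809265267
```

```bash
python3 - <<'E'
from h import *
print(togo([.485,-.2375,.048],[np.pi,0,.293]))
E
```

```text
(array([ 0.12,  0.23, 12.23]), array([0.02, 0.07, 0.35]))
```

Request:
play_rows(
  steps=[
    [0.12,0.23,4,0,0.07,0.35,60],
    [0.12,0.23,7.5,0,0.07,0.35,45],
    [0.12,0.23,10,0,0.07,0.35,40],
    [0.12,0.23,11.5,0,0.07,0.35,40],
    [0.12,0.23,12.2,0,0.07,0.35,40],
    [0.12,0.23,12.2,0,0.07,0.35,40],
    [0.12,0.23,12.2,0,0.07,0.35,40],
  ],
)

```text
time: 2.9
eef_pos: [0.4858, -0.2375, 0.0493]
tool_rot: [3.141, -0.001, 0.293]
wrist_force: [0.4, 0.1, -0.1]
gripper_width: 0.0417
```

```bash
python3 - <<'E'
from h import *
print(togo([.485,-.2375,.048],[np.pi,0,.293]), env.get_state()['wrist_force'])
cv2.imwrite("pics/c_w.png",viewer.camera("wrist"))
E
```

```text
(array([-0.07, -0.02,  0.13]), array([ 0.05, -0.07,  0.02])) [ 0.4154  0.0754 -0.1189]
```

View pics/c_w.png

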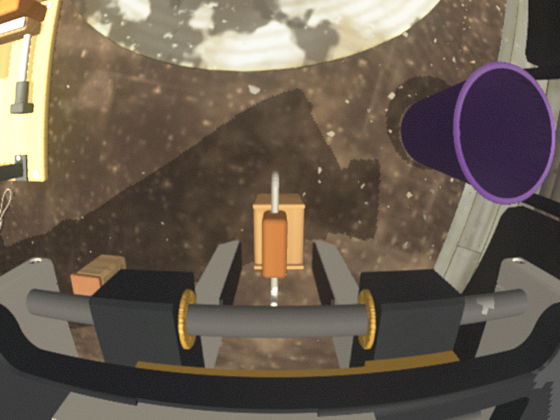

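Request:
play_rows(
  steps=[
    [-0.05,0,0.1,0,0,0,0],
    [-0.05,0,0.1,0,0,0,0],
    [-0.05,0,0.1,0,0,0,0],
    [-0.05,0,0.1,0,0,0,0],
    [-0.05,0,0.1,0,0,0,0],
    [-0.05,0,0.1,0,0,0,0],
    [-0.05,0,0.1,0,0,0,0],
    [-0.05,0,0.1,0,0,0,0],
  ],
)

```text
time: 3.75
eef_pos: [0.4853, -0.2377, 0.0483]
tool_rot: [3.141, -0.002, 0.293]
wrist_force: [0.2, 0.4, -0.6]
gripper_width: 0.0002
```

```bash
python3 - <<'E'
from h import *
s=env.get_state();print(s['eef_pos'],s['tool_rot'], s['wrist_force'],s['gripper_width'])
cv2.imwrite("pics/d_w.png",viewer.camera("wrist"))
E
```

```text
[ 0.4853 -0.2377  0.0483] [ 3.1406 -0.0015  0.2932] [ 0.2134  0.406  -0.5736] 0.0001641907511141927
```

View pics/d_w.png

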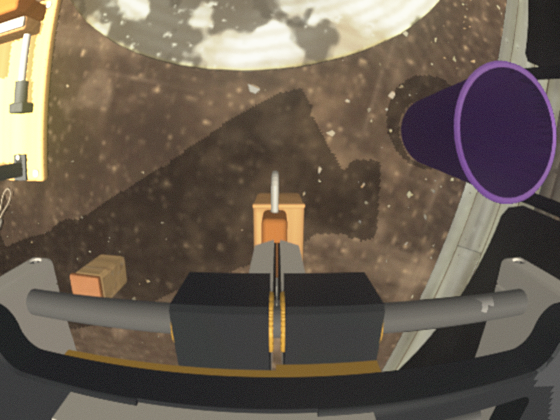

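```bash
python3 - <<'E'
from h import *
i=viewer.camera_info("wrist"); print(i["world_from_camera"])
s=env.get_state();p=s['eef_pos'];Rt=R.from_euler('xyz',s['tool_rot'])
for k in (0,-.019,-.03,-.06,-.078): print(k,proj("wrist",p+Rt.apply([0,0,k]),i))
for q in ([.4852,-.2375,.075],[.5044,-.2317,.075],[.466,-.2433,.075],[.466,-.2433,.045],[.5044,-.2317,.045]): print(proj("wrist",q,i))
im=viewer.camera("wrist"); cv2.imwrite("pics/d1.png",cv2.resize(im[160:310,200:350],None,fx=4,fy=4,interpolation=cv2.INTER_CUBIC))
cv2.imwrite("pics/d2.png",viewer.camera("scene")); a=viewer.camera("scene"); cv2.imwrite("pics/d2.png",cv2.resize(a[180:330,260:460],None,fx=4,fy=4,interpolation=cv2.INTER_CUBIC))
E
```

```text
[[ 0.2897  0.9315  0.2202  0.5494]
 [-0.9571  0.2815  0.0683 -0.2192]
 [ 0.0017 -0.2305  0.9731  0.2671]
 [ 0.      0.      0.      1.    ]]
0 [274.8151 235.7368]
-0.019 [274.6879 244.3382]
-0.03 [274.6041 250.0261]
-0.06 [274.3266 269.0042]
-0.078 [274.1149 283.6321]
[274.1783 248.2558]
[274.1331 217.0452]
[274.234  277.5199]
[274.435  260.6643]
[274.3674 206.8887]
```

View pics/d1.png

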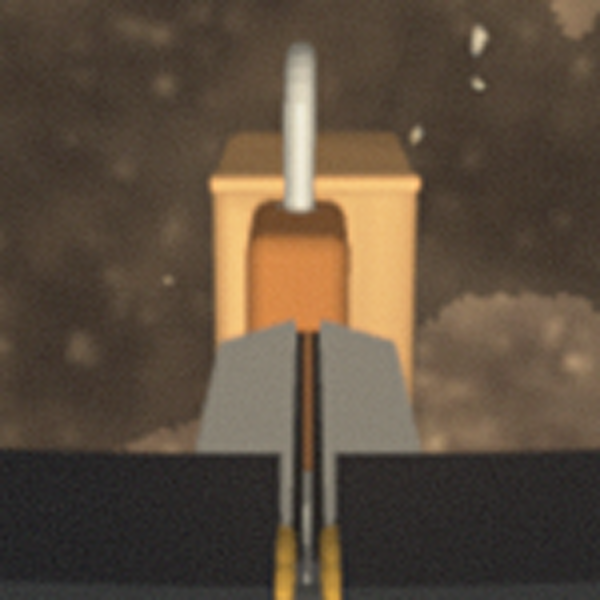

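View pics/d2.png

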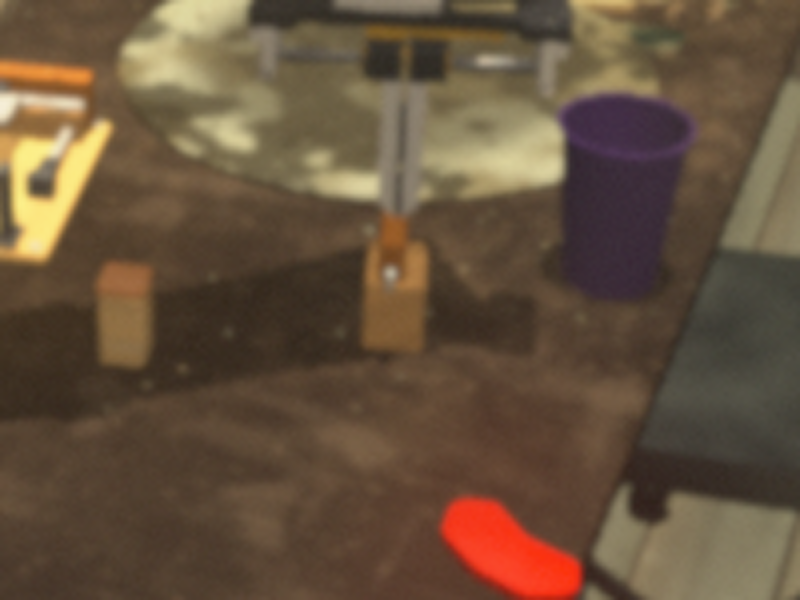

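```bash
python3 - <<'E'
from h import *
s=env.get_state();p=s['eef_pos'];Rt=R.from_euler('xyz',s['tool_rot'])
i=viewer.camera_info("wrist")
for k in (0,-.01,-.019,-.027,-.035):
  print(k,(proj("scene",p+Rt.apply([0,0,k]))-[260,180])*4,(proj("wrist",p+Rt.apply([.008,0,k]),i)-[200,160])*4,(proj("wrist",p+Rt.apply([.008,.008,k]),i)-[200,160])*4)
print((proj("scene",[.4852,-.2375,.075])-[260,180])*4,(proj("scene",[.4852,-.2375,.045])-[260,180])*4)
a=cv2.imread("pics/d2.png")
cv2.imwrite("pics/d3.png",cv2.resize(a[180:380,320:480],None,fx=3,fy=3,interpolation=cv2.INTER_CUBIC))
E
```

```text
0 [393.0409 265.0337] [299.0885 258.9946] [345.0268 259.0072]
-0.01 [393.8335 251.0514] [298.8206 274.6317] [346.8064 274.6389]
-0.019 [394.5524 238.3675] [298.559  289.9409] [348.5452 289.9418]
-0.027 [395.1961 227.0126] [298.308  304.6553] [350.2134 304.6493]
-0.035 [395.844  215.5813] [298.0377 320.536 ] [352.0102 320.5214]
[394.7341 227.4984] [392.2967 269.7176]
```

View pics/d3.png

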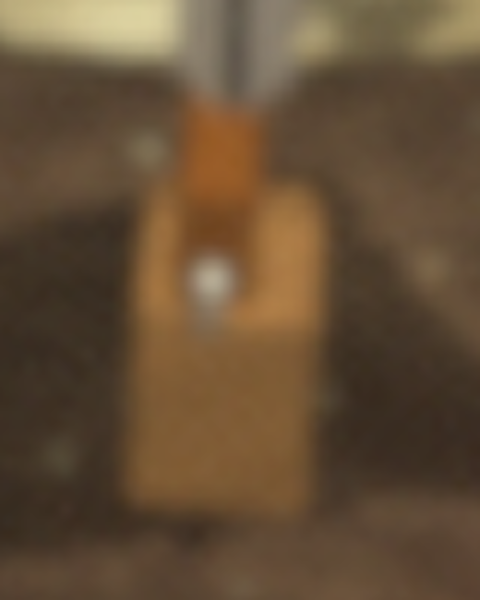

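Request:
play_rows(
  steps=[
    [0,-0.12,0,0,0,0,45],
    [0,-0.12,0,0,0,0,45],
    [0,-0.12,0,0,0,0,45],
    [0,-0.12,0,0,0,0,45],
    [0,-0.12,1,0,0,0,45],
    [0,-0.12,2,0,0,0,45],
    [0,-0.12,2,0,0,0,45],
  ],
)

```text
time: 4.65
eef_pos: [0.4841, -0.2362, 0.0267]
tool_rot: [-3.142, 0.0, 0.293]
wrist_force: [0.2, -0.1, 1.1]
gripper_width: 0.0419
```

```bash
cat > lk.py <<'E'
from h import *
import sys
t=sys.argv[1]
s=env.get_state();print(s['time'],s['eef_pos'],s['tool_rot'], s['wrist_force'],s['gripper_width'])
im=viewer.camera("wrist"); 
a=viewer.camera("scene")
x0,y0,x1,y1=map(int,sys.argv[2].split(','))
b=cv2.resize(a[y0:y1,x0:x1],(400,int(400*(y1-y0)/(x1-x0))),interpolation=cv2.INTER_CUBIC)
w=cv2.resize(im[120:320,200:350],(400,533),interpolation=cv2.INTER_CUBIC)
h=max(b.shape[0],w.shape[0]); o=np.zeros((h,800,3),np.uint8); o[:w.shape[0],:400]=w;o[:b.shape[0],400:]=b
cv2.imwrite(f"pics/{t}.png",o[:600])
E
python3 lk.py e 310,190,410,290
```

```text
4.65 [ 0.4841 -0.2362  0.0267] [-3.1415  0.0005  0.2933] [ 0.2272 -0.1033  1.093 ] 0.04187137974148096
```

View pics/e.png

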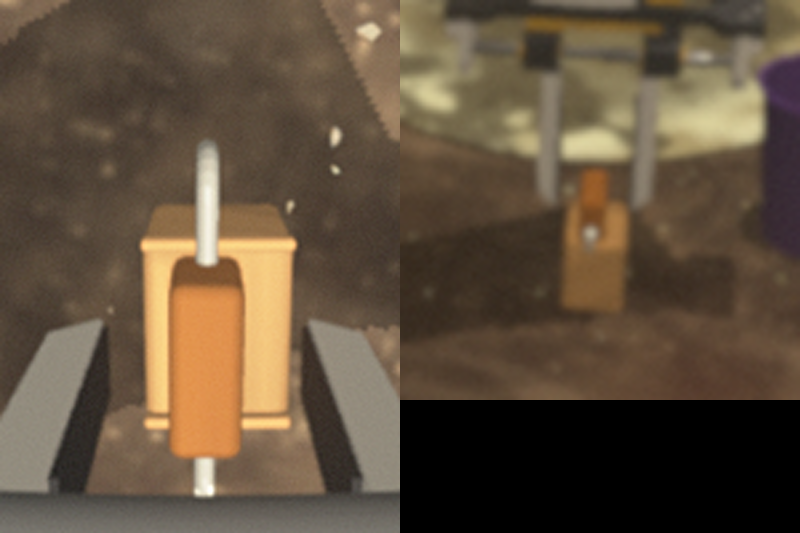

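Request:
play_rows(
  steps=[
    [0.1,0,0.8,0,0,0,45],
    [0.1,0,1.2,0,0,0,45],
    [0.1,0,1.2,0,0,0,45],
    [0.1,0,1.2,0,0,0,0],
    [0.1,0,1.2,0,0,0,0],
    [0.1,0,1.2,0,0,0,0],
    [0.1,0,1.2,0,0,0,0],
    [0.1,0,1.2,0,0,0,0],
    [0.1,0,1.2,0,0,0,0],
    [0.1,0,1.2,0,0,0,0],
  ],
)

```text
time: 5.75
eef_pos: [0.4857, -0.2364, 0.016]
tool_rot: [3.141, -0.001, 0.293]
wrist_force: [-0.6, 1.5, 5.2]
gripper_width: 0.0156
```

```bash
python3 lk.py f 310,190,410,290
```

```text
5.75 [ 0.4857 -0.2364  0.016 ] [ 3.1409 -0.0008  0.293 ] [-0.6123  1.4998  5.2387] 0.015554404658188246
```

View pics/f.png

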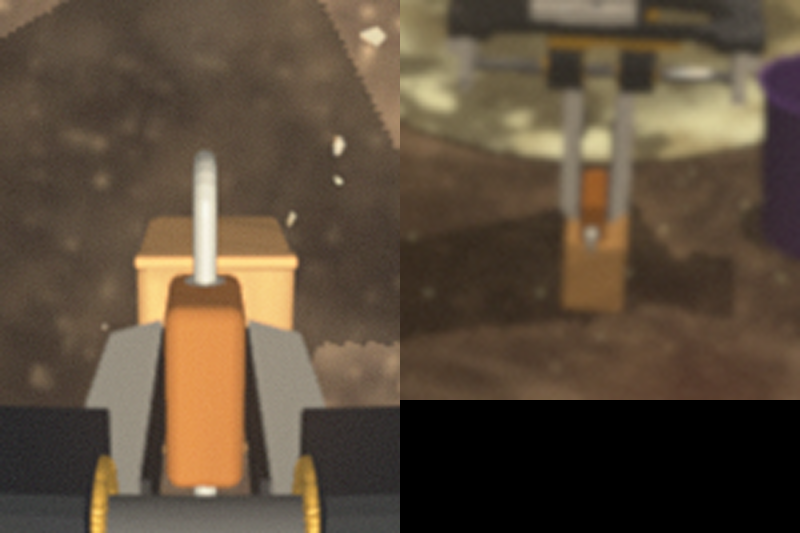

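Request:
play_rows(
  steps=[
    [0,0,-1,0,0,0,0],
    [0,0,-3,0,0,0,0],
    [0,0,-6,0,0,0,0],
    [0,0,-9,0,0,0,0],
    [0,0,-10,0,0,0,0],
    [0,0,-10,0,0,0,0],
    [0,0,-10,0,0,0,0],
  ],
)

```text
time: 6.55
eef_pos: [0.4853, -0.2359, 0.1153]
tool_rot: [3.141, -0.0, 0.293]
wrist_force: [-0.6, 0.3, -0.9]
gripper_width: 0.0158
```

```bash
python3 lk.py g 310,160,410,260
```

```text
6.55 [ 0.4853 -0.2359  0.1153] [ 3.1415 -0.0004  0.2934] [-0.6304  0.2839 -0.8521] 0.01576574525367717
```

View pics/g.png

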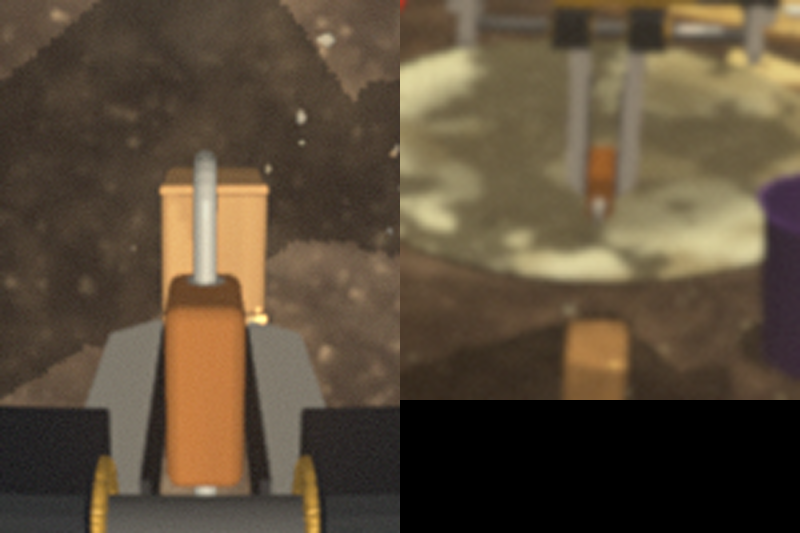

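```bash
python3 - <<'E'
from h import *
s=env.get_state();i=viewer.camera_info("wrist")
Rt=R.from_euler('xyz',s['tool_rot'])
for dz in (-.042,-.044,-.046):
  zt=s['eef_pos'][2]-dz
  L=[]
  for p in [(169,306),(242,306),(168,486),(242,486)]:
    L.append(onz("wrist",(p[0]+.5)/2.667-.5+200,(p[1]+.5)/2.667-.5+120,zt+.015,i))
  L=np.array(L);t=Rt.inv().apply(L-s['eef_pos']);print(dz,t.mean(0),np.linalg.norm(L[0]-L[2]),np.linalg.norm(L[0]-L[1]))
  for p in [(204,162),(205,275)]:
    print(Rt.inv().apply(onz("wrist",(p[0]+.5)/2.667-.5+200,(p[1]+.5)/2.667-.5+120,zt-.006+.0025,i)-s['eef_pos']))
E
```

```text
-0.042 [-0.0017  0.0013 -0.057 ] 0.039723656545033924 0.014214160860415435
[ 0.044   0.001  -0.0385]
[ 0.0196  0.0012 -0.0385]
-0.044 [-0.0008  0.0012 -0.059 ] 0.03923206441175678 0.014038256367529795
[ 0.0442  0.001  -0.0405]
[ 0.0201  0.0012 -0.0405]
-0.046 [ 0.      0.0012 -0.061 ] 0.03874047227847958 0.01386235187464418
[ 0.0445  0.001  -0.0425]
[ 0.0206  0.0012 -0.0425]
```

```bash
python3 - <<'E'
from h import *
print(togo([.51,.0934,.09],[np.pi,0,.217]))
E
```

```text
(array([ 11.92, -30.81,   2.48]), array([-0.01,  0.04,  4.35]))
```

Request:
play_rows(
  steps=[
    [0.5,-3,0,0,0,1,0],
    [2,-7,0,0,0,2,0],
    [4,-11,0,0,0,3,0],
    [6,-15,0,0,0,4,0],
    [8,-19,0,0,0,4.35,0],
    [9,-23,0,0,0,4.35,0],
    [10.5,-27,0.5,0,0,4.35,0],
    [11.5,-30,1.5,0,0,4.35,0],
    [11.9,-30.8,2.5,0,0,4.35,0],
    [11.9,-30.8,2.5,0,0,4.35,0],
    [11.9,-30.8,2.5,0,0,4.35,0],
    [11.9,-30.8,2.5,0,0,4.35,0],
  ],
)

```text
time: 7.85
eef_pos: [0.5099, 0.0915, 0.09]
tool_rot: [3.141, 0.001, 0.215]
wrist_force: [-0.4, -0.4, -0.1]
gripper_width: 0.0157
```

```bash
python3 lk.py i 200,140,310,250; python3 - <<'E'
from h import *
print(togo([.51,.0934,.09],[np.pi,0,.217]))
im=viewer.camera("wrist"); cv2.imwrite("pics/i_w.png",im)
E
```

```text
7.85 [0.5099 0.0915 0.09  ] [3.1413 0.0008 0.2147] [-0.3943 -0.3867 -0.1309] 0.01569990299801868
(array([ 0.02, -0.14,  0.02]), array([-0.01,  0.02, -0.11]))
```

View pics/i.png

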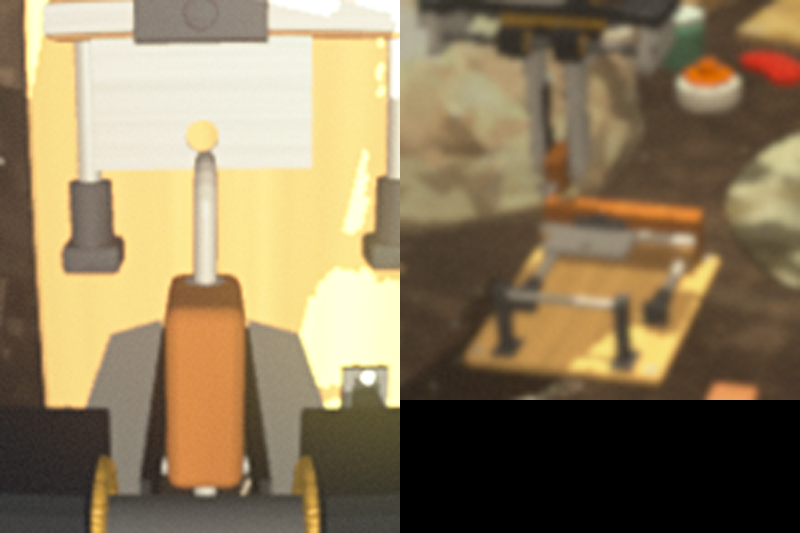

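View pics/i_w.png

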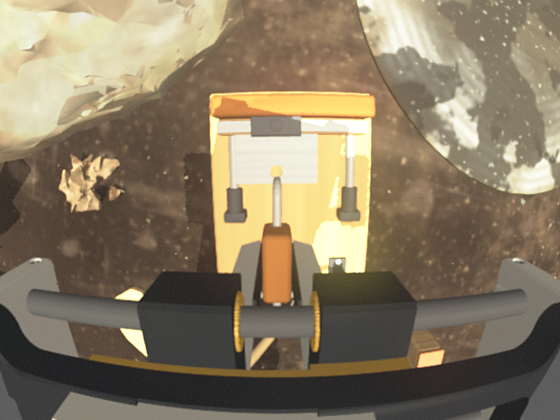

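```bash
python3 - <<'E'
from h import *
im=cv2.imread("pics/i_w.png"); cv2.imwrite("pics/i2.png",cv2.resize(im[110:200,220:330],None,fx=6,fy=6,interpolation=cv2.INTER_CUBIC))
s=env.get_state();i=viewer.camera_info("wrist");Rt=R.from_euler('xyz',s['tool_rot'])
for p in [(202,136)]:
    h=onz("wrist",(p[0]+.5)/2.667-.5+200,(p[1]+.5)/2.667-.5+120,.045,i); t=Rt.inv().apply(h-s['eef_pos']); print(h,t)
# predicted tip image
for q in ([.0415,.0011,-.0095],[.044,.0011,-.044+.006-.0025],[.0415,.0011,-.03]): print((proj("wrist",s['eef_pos']+Rt.apply(q),i)-[200,120]+.5)*2.667)
E
```

```text
[0.5505 0.1008 0.045 ] [0.0414 0.0003 0.0452]
[205.0457 157.8638]
[205.0975 164.092 ]
[205.0735 169.2238]
```

View pics/i2.png

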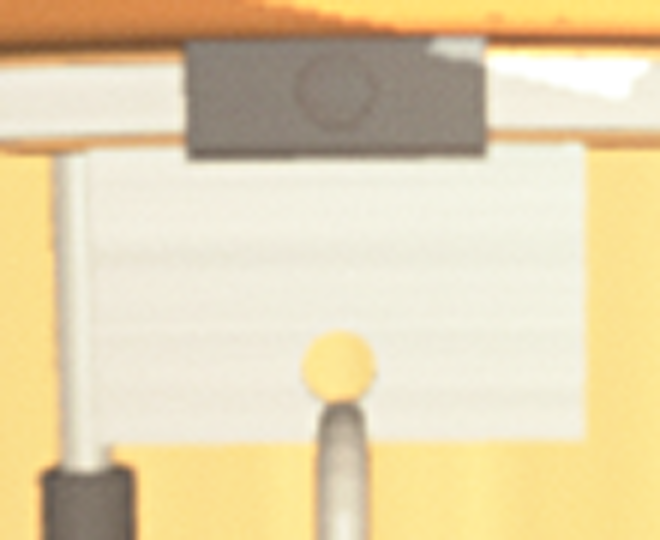

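Request:
play_rows(
  steps=[
    [0,-0.08,1,0,0,0,0],
    [0,-0.08,2.5,0,0,0,0],
    [0,-0.08,3.8,0,0,0,0],
    [0,-0.08,4.6,0,0,0,0],
    [0,-0.08,4.6,0,0,0,0],
    [0,-0.08,4.6,0,0,0,0],
  ],
)

```text
time: 8.6
eef_pos: [0.5099, 0.0928, 0.044]
tool_rot: [3.141, 0.001, 0.215]
wrist_force: [0.2, -0.0, -0.4]
gripper_width: 0.0159
```

```bash
cat > lk2.py <<'E'
from h import *
import sys
s=env.get_state();i=viewer.camera_info("wrist");Rt=R.from_euler('xyz',s['tool_rot'])
print(s['time'],s['eef_pos'],s['tool_rot'], s['wrist_force'],s['gripper_width'])
for q in ([.0415,.0011,-.0095],[.0415,.0011,-.038]):
    p=s['eef_pos']+Rt.apply(q); print("tip/top",p,(proj("wrist",p,i)-[220,110]+.5)*6)
print("hole",(proj("wrist",[.5505,.1008,.045],i)-[220,110]+.5)*6)
im=viewer.camera("wrist"); cv2.imwrite(f"pics/{sys.argv[1]}.png",cv2.resize(im[110:200,220:330],None,fx=6,fy=6,interpolation=cv2.INTER_CUBIC))
cv2.imwrite(f"pics/{sys.argv[1]}f.png",im)
E
python3 lk2.py j
```

```text
8.6 [0.5099 0.0928 0.044 ] [3.1414 0.0008 0.2152] [ 0.2086 -0.0244 -0.4242] 0.01585478025927087
tip/top [0.5506 0.1006 0.0535] [341.2153 414.8996]
tip/top [0.5507 0.1006 0.082 ] [341.295 451.957]
hole [338.8274 406.382 ]
```

View pics/j.png

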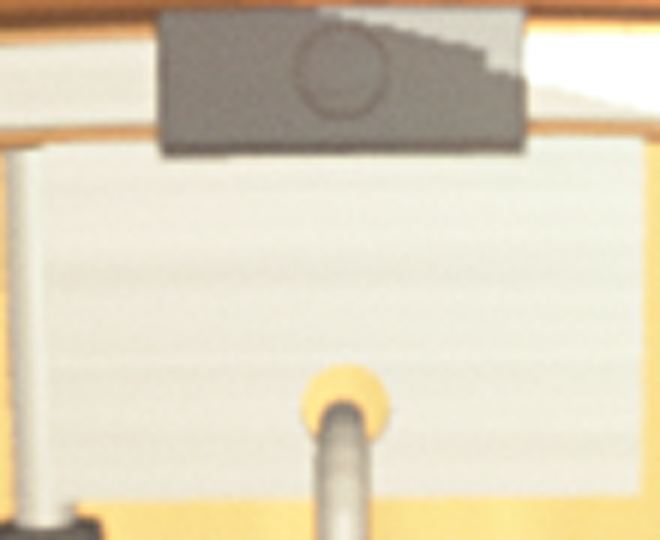

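Request:
play_rows(
  steps=[
    [0,0.02,0.6,0,0,0,0],
    [0,0.02,1.2,0,0,0,0],
    [0,0.02,1.6,0,0,0,0],
    [0,0.02,1.6,0,0,0,0],
  ],
)

```text
time: 9.05
eef_pos: [0.5097, 0.0926, 0.0277]
tool_rot: [3.141, 0.001, 0.215]
wrist_force: [0.1, -0.3, -0.5]
gripper_width: 0.0157
```

```bash
python3 lk2.py k
```

```text
9.05 [0.5097 0.0926 0.0277] [3.1415 0.0011 0.2153] [ 0.0577 -0.2576 -0.5137] 0.01573989378282087
tip/top [0.5505 0.1004 0.0372] [341.1709 415.1043]
tip/top [0.5505 0.1004 0.0657] [341.2482 452.1753]
hole [337.584  423.4491]
```

View pics/k.png

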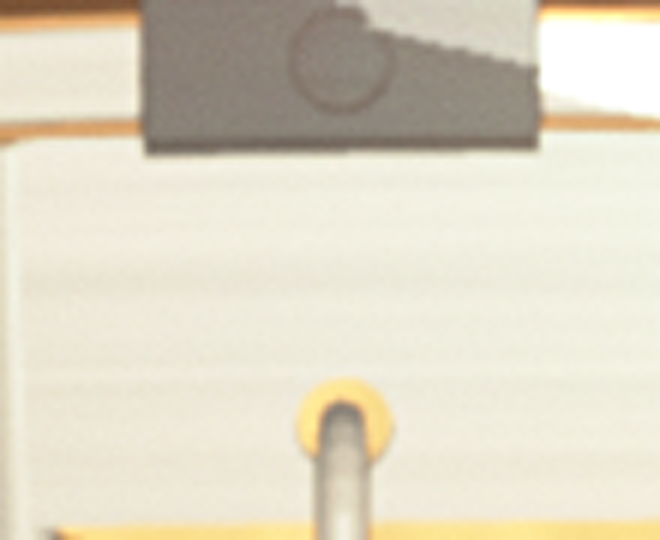

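Request:
play_rows(
  steps=[
    [0,0.02,0.5,0,0,0,0],
    [0,0.02,1.0,0,0,0,0],
    [0,0.02,1.3,0,0,0,0],
    [0,0.02,1.3,0,0,0,0],
  ],
)

```text
time: 9.5
eef_pos: [0.5096, 0.0923, 0.0145]
tool_rot: [3.141, 0.001, 0.215]
wrist_force: [0.1, -0.6, -1.0]
gripper_width: 0.0156
```

```bash
python3 lk2.py l; python3 lk.py l2 200,140,310,250
```

```text
9.5 [0.5096 0.0923 0.0145] [3.1413 0.0014 0.2151] [ 0.1131 -0.5933 -0.9758] 0.015632698258033942
tip/top [0.5504 0.1    0.024 ] [341.2562 414.9161]
tip/top [0.5505 0.1001 0.0525] [341.3418 451.9705]
hole [333.899  439.2194]
9.55 [0.5098 0.0923 0.0148] [3.1413 0.0012 0.215 ] [-0.0832 -0.3651  0.0351] 0.015512577868830455
```

View pics/l2.png

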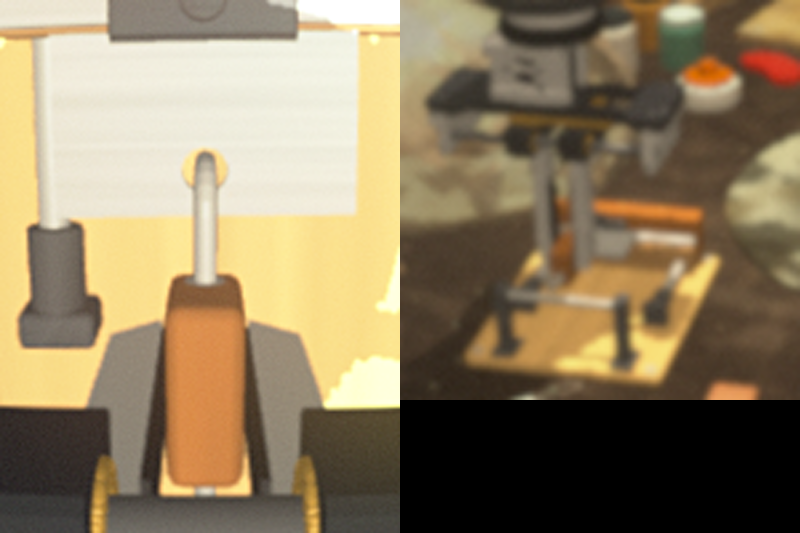

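Request:
play_rows(
  steps=[
    [0.18,0,0.18,0,3,0,0],
    [0.35,0,0.36,0,6,0,0],
    [0.52,0,0.55,0,9,0,0],
    [0.69,0,0.75,0,12,0,0],
    [0.69,0,0.75,0,12,0,0],
    [0.69,0,0.75,0,12,0,0],
  ],
)

```text
time: 10.25
eef_pos: [0.5169, 0.094, 0.0079]
tool_rot: [-3.141, -0.208, 0.215]
wrist_force: [0.9, 0.2, -0.2]
gripper_width: 0.016
```

```bash
cat > st.py <<'E'
from h import *
import sys
s=env.get_state();Rt=R.from_euler('xyz',s['tool_rot'])
O=np.array([.5194,.0773,0]);C=R.from_euler('z',.217)
print(s['time'],s['eef_pos'],s['tool_rot'],'F',s['wrist_force'],s['gripper_width'])
for n,q in (("tip",[.0415,.0011,-.0095]),("wire@leg",[.0415,.0011,-.038]),("back",[-.0435,.0011,-.0545]),("grip",[-.001,.0011,-.044])):
    print(n,C.inv().apply(s['eef_pos']+Rt.apply(q)-O)*1000)
E
python3 st.py; python3 lk.py m 200,140,310,250
```

```text
10.25 [0.5169 0.094  0.0079] [-3.1411 -0.208   0.215 ] F [ 0.8828  0.1972 -0.2266] 0.01602549753245122
tip [39.8464 15.6847 25.8154]
wire@leg [33.9603 15.684  53.701 ]
back [-52.6147  15.8531  52.2903]
grip [-8.8625 15.7686 50.7941]
10.25 [0.5169 0.094  0.0079] [-3.1411 -0.208   0.215 ] [ 0.8828  0.1972 -0.2266] 0.01602549753245122
```

View pics/m.png

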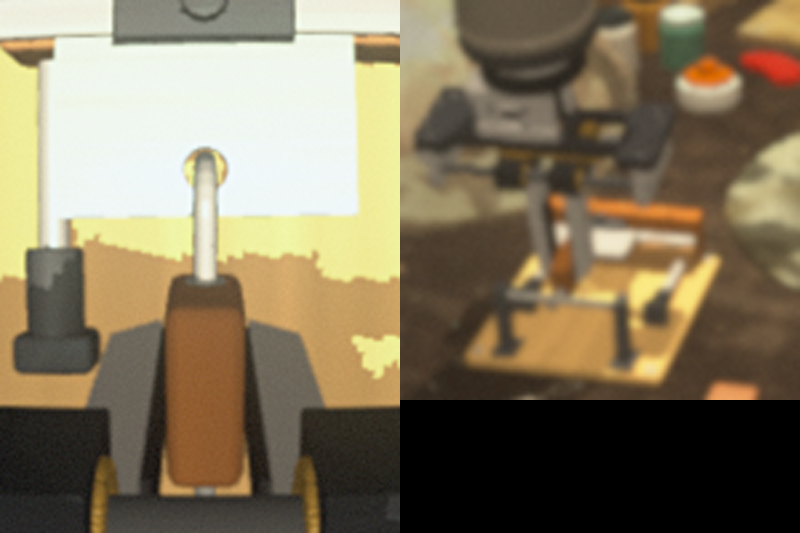

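Request:
play_rows(
  steps=[
    [-0.04,0,0.2,0,0,0,0],
    [-0.38,0,0.13,0,0,0,0],
    [-0.7,0,0.06,0,0,0,0],
    [-1.05,0,-0.02,0,0,0,0],
    [-1.36,0,-0.08,0,0,0,0],
    [-1.36,0,-0.08,0,0,0,0],
    [-1.36,0,-0.08,0,0,0,0],
  ],
)

```text
time: 11.05
eef_pos: [0.5047, 0.0912, 0.0061]
tool_rot: [3.141, -0.209, 0.215]
wrist_force: [4.2, 1.3, -0.1]
gripper_width: 0.0157
```

```bash
python3 st.py; python3 lk.py n 200,140,310,250
```

```text
11.05 [0.5047 0.0912 0.0061] [ 3.1415 -0.2093  0.2151] F [ 4.2089  1.2972 -0.1189] 0.015741218395446094
tip [27.2544 15.5803 24.0614]
wire@leg [21.3338 15.5942 51.9396]
back [-65.2394  15.7598  50.4218]
grip [-21.4853  15.6759  48.9798]
11.05 [0.5047 0.0912 0.0061] [ 3.1415 -0.2093  0.2151] [ 4.2089  1.2972 -0.1189] 0.015741218395446094
```

View pics/n.png

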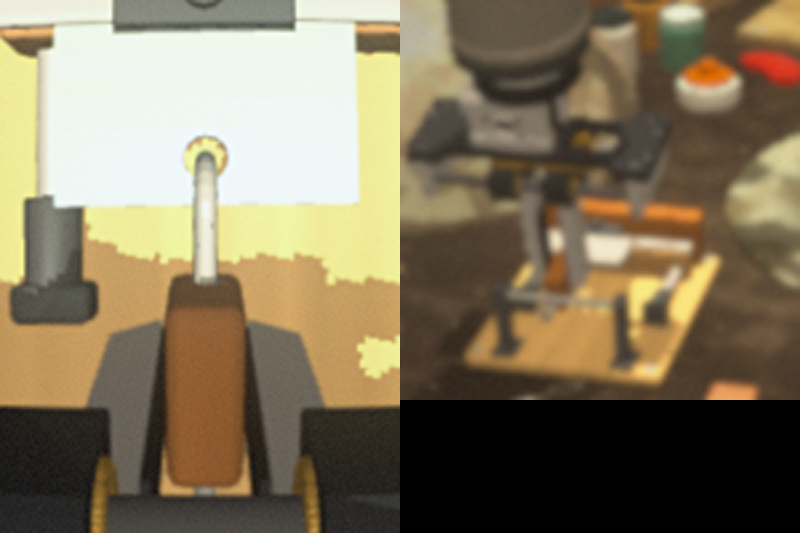

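Request:
play_rows(
  steps=[
    [-0.3,0,-0.06,0,0,0,0],
    [-0.6,0,-0.13,0,0,0,0],
    [-0.9,0,-0.19,0,0,0,0],
    [-1.2,0,-0.26,0,0,0,0],
    [-1.45,0,-0.31,0,0,0,0],
    [-1.45,0,-0.31,0,0,0,0],
    [-1.45,0,-0.31,0,0,0,0],
  ],
)

```text
time: 11.85
eef_pos: [0.4915, 0.0882, 0.0067]
tool_rot: [3.141, -0.211, 0.215]
wrist_force: [8.1, 0.6, -0.8]
gripper_width: 0.0159
```

```bash
python3 st.py; python3 lk.py o 200,140,310,250
```

```text
11.85 [0.4915 0.0882 0.0067] [ 3.1412 -0.2113  0.2151] F [ 8.0531  0.6015 -0.8169] 0.015938196457638526
tip [13.6717 15.4809 24.6451]
wire@leg [ 7.6951 15.503  52.5114]
back [-78.8749  15.6727  50.8193]
grip [-35.1181  15.5861  49.4654]
11.85 [0.4915 0.0882 0.0067] [ 3.1412 -0.2113  0.2151] [ 8.0531  0.6015 -0.8169] 0.015938196457638526
```

View pics/o.png

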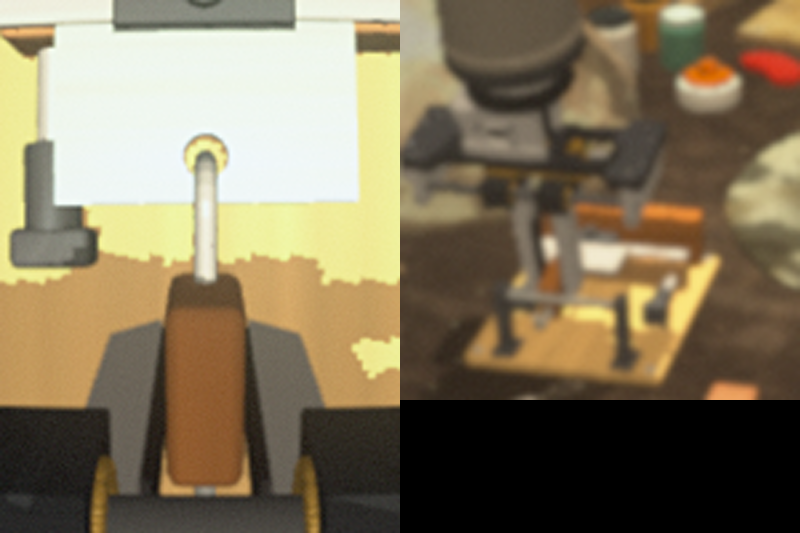

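Request:
play_rows(
  steps=[
    [-0.25,0,-0.05,0,0,0,0],
    [-0.29,0,0.16,0,0,0,0],
    [-0.44,0,-0.06,0,-3,0,0],
    [-0.57,0,-0.29,0,-6,0,0],
    [-0.57,0,-0.29,0,-6,0,0],
  ],
)

```text
time: 12.45
eef_pos: [0.4884, 0.0874, 0.0093]
tool_rot: [3.14, -0.109, 0.215]
wrist_force: [8.7, 1.3, 0.6]
gripper_width: 0.0158
```

```bash
python3 st.py; python3 lk.py p 210,160,290,240
```

```text
12.45 [0.4884 0.0874 0.0093] [ 3.1403 -0.1086  0.2155] F [8.6534 1.3016 0.6242] 0.015807752229099657
tip [12.1673 15.4005 23.241 ]
wire@leg [ 9.0772 15.441  51.573 ]
back [-77.2106  15.5943  58.7594]
grip [-33.8227  15.5145  52.9295]
12.45 [0.4884 0.0874 0.0093] [ 3.1403 -0.1086  0.2155] [8.6534 1.3016 0.6242] 0.015807752229099657
```

View pics/p.png

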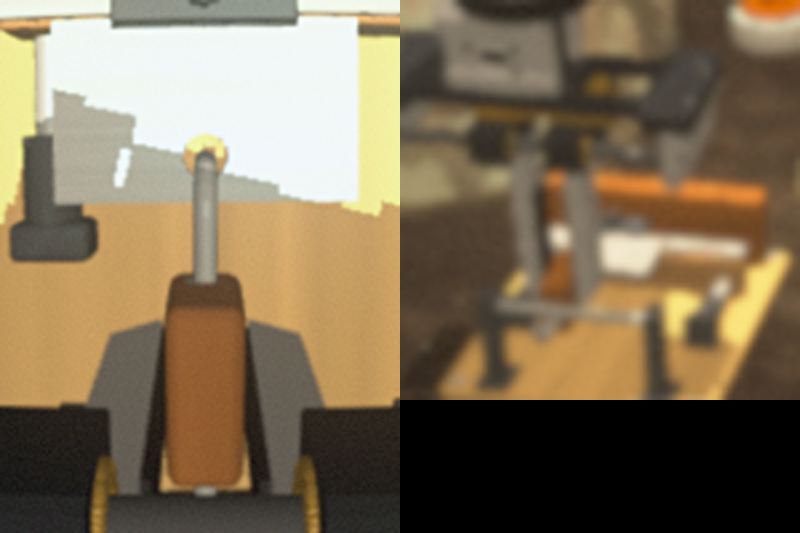

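Request:
play_rows(
  steps=[
    [-0.12,0,-0.1,0,-2,0,0],
    [-0.22,0,-0.23,0,-4,0,0],
    [-0.35,0,-0.37,0,-6.2,0,0],
    [-0.35,0,-0.37,0,-6.2,0,0],
    [-0.35,0,-0.37,0,-6.2,0,0],
  ],
)

```text
time: 13.05
eef_pos: [0.4855, 0.0867, 0.0125]
tool_rot: [3.14, -0.004, 0.215]
wrist_force: [9.1, 2.5, 0.8]
gripper_width: 0.0159
```

```bash
python3 st.py; python3 lk.py q 210,160,290,240; python3 - <<'E'
from h import *
a=viewer.camera("top");cv2.imwrite("pics/q_top.png",cv2.resize(a[135:245,165:275],None,fx=5.4,fy=5.4,interpolation=cv2.INTER_CUBIC))
E
```

```text
13.05 [0.4855 0.0867 0.0125] [ 3.1401 -0.0036  0.2152] F [9.0969 2.4552 0.8141] 0.01586319767097411
tip [10.4142 15.3435 22.2013]
wire@leg [10.3113 15.3848 50.7011]
back [-74.7476  15.5597  66.8938]
grip [-32.2101  15.469   56.5474]
13.05 [0.4855 0.0867 0.0125] [ 3.1401 -0.0036  0.2152] [9.0969 2.4552 0.8141] 0.01586319767097411
```

View pics/q.png

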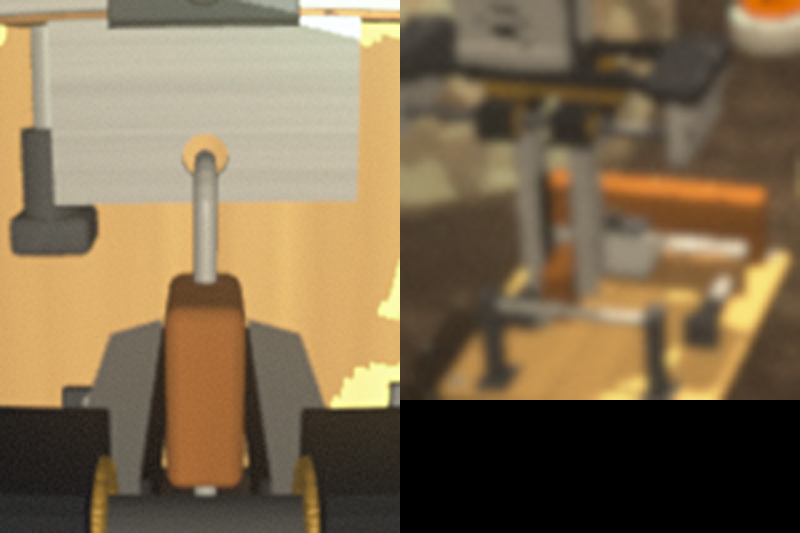

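View pics/q_top.png

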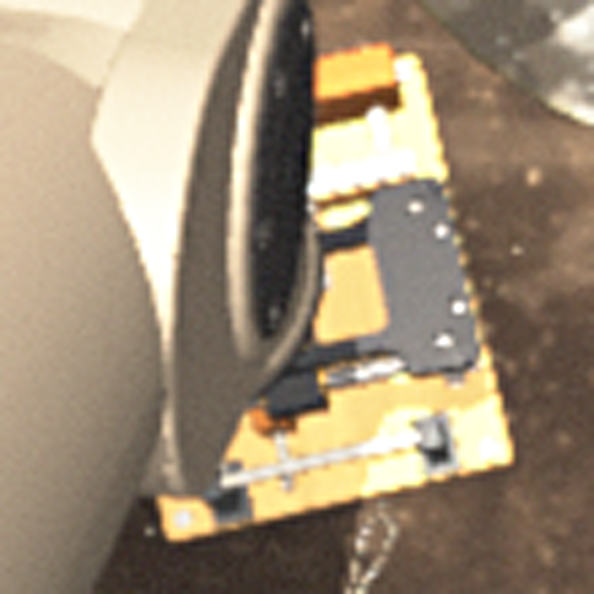

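Request:
play_rows(
  steps=[
    [0.08,0,0,0,0,0,0],
    [0.16,0,0,0,0,0,0],
    [0.2,0,0,0,0,0,0],
    [0.2,0,0,0,0,0,0],
  ],
)

```text
time: 13.6
eef_pos: [0.488, 0.0874, 0.0128]
tool_rot: [3.14, -0.005, 0.215]
wrist_force: [5.2, 1.6, 1.4]
gripper_width: 0.0162
```

```bash
python3 st.py
```

```text
13.6 [0.488  0.0874 0.0128] [ 3.1403 -0.0049  0.2152] F [5.1867 1.641  1.4191] 0.016188724536616607
tip [12.9632 15.4294 22.4969]
wire@leg [12.8241 15.4656 50.9965]
back [-72.2553  15.6401  67.0811]
grip [-29.7047  15.55    56.7888]
```

Request:
play_rows(
  steps=[
    [0.06,0,0.02,0,0,0,0],
    [0.06,0,0.02,0,0,0,0],
    [0.06,0,0.02,0,0,0,0],
  ],
)

```text
time: 13.9
eef_pos: [0.4883, 0.0874, 0.0125]
tool_rot: [3.14, -0.004, 0.215]
wrist_force: [1.9, -0.5, 3.0]
gripper_width: 0.0159
```

```bash
python3 st.py
```

```text
13.9 [0.4883 0.0874 0.0125] [ 3.1403 -0.0044  0.2151] F [ 1.9205 -0.5116  3.0181] 0.01589279280981094
tip [13.2644 15.393  22.1823]
wire@leg [13.1398 15.429  50.682 ]
back [-71.9313  15.611   66.81  ]
grip [-29.3859  15.5172  56.4961]
```

Request:
play_rows(
  steps=[
    [0,0,0,0,0,0,10],
    [0,0,0,0,0,0,20],
    [0,0,0,0,0,0,40],
    [0,0,0,0,0,0,40],
    [0,0,0,0,0,0,40],
  ],
)

```text
time: 14.4
eef_pos: [0.488, 0.0873, 0.0124]
tool_rot: [3.14, -0.004, 0.215]
wrist_force: [0.2, -0.2, -0.9]
gripper_width: 0.0368
```

```bash
python3 st.py; python3 lk.py r 210,160,290,240
```

```text
14.4 [0.488  0.0873 0.0124] [ 3.1404 -0.0039  0.2151] F [ 0.2006 -0.249  -0.8665] 0.03682933087608641
tip [12.9859 15.3942 22.0617]
wire@leg [12.8742 15.4295 50.5615]
back [-72.1896  15.6121  66.7282]
grip [-29.6489  15.518   56.3949]
14.4 [0.488  0.0873 0.0124] [ 3.1404 -0.0039  0.2151] [ 0.2006 -0.249  -0.8665] 0.03682933087608641
```

View pics/r.png

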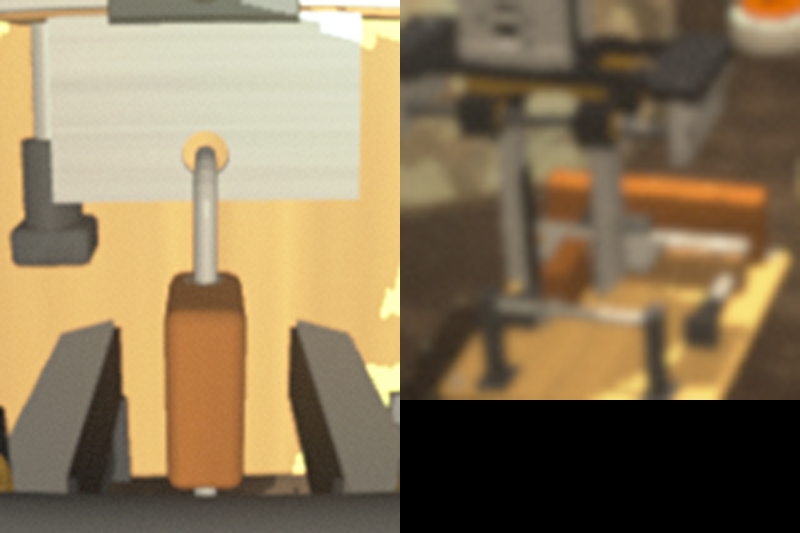

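The hook stayed put and level after release. I'll retract straight up, then check that it has held.

Request:
play_rows(
  steps=[
    [0,0,-1,0,0,0,40],
    [0,0,-3,0,0,0,40],
    [0,0,-6,0,0,0,40],
    [0,0,-10,0,0,0,40],
    [0,0,-14,0,0,0,40],
    [0,0,-18,0,0,0,40],
    [0,0,-18,0,0,0,40],
    [0,0,-18,0,0,0,40],
    [0,0,-18,0,0,0,40],
  ],
)

```text
time: 15.4
eef_pos: [0.4868, 0.0873, 0.192]
tool_rot: [3.14, -0.003, 0.215]
wrist_force: [-0.2, 0.1, 0.5]
gripper_width: 0.0376
```

```bash
python3 st.py|head -1; python3 - <<'E'
from h import *
a=viewer.camera("wrist");cv2.imwrite("pics/s_w.png",cv2.resize(a[120:320,180:380],None,fx=3,fy=3,interpolation=cv2.INTER_CUBIC))
b=viewer.camera("scene");cv2.imwrite("pics/s_s.png",b)
C=R.from_euler('z',.217);O=np.array([.5194,.0773,0]);i=viewer.camera_info("wrist")
for n,q in (("tip hole",[12.5,15.5,45]),("hole0",[35,15.5,45]),("back",[-73,15.5,67]),("barmid",[-68,0,58.5]),("grip",[-30,15.5,71])):
    print(n,(proj("wrist",O+C.apply(np.array(q)/1000),i)-[180,120])*3)
E
```

```text
15.4 [0.4868 0.0873 0.192 ] [ 3.1404 -0.0032  0.2152] F [-0.1901  0.0586  0.5069] 0.03756902828432865
tip hole [288.0014 124.2913]
hole0 [287.9031  64.3281]
back [288.4842 361.3652]
barmid [329.5931 341.7157]
grip [288.2938 249.0663]
```

View pics/s_w.png

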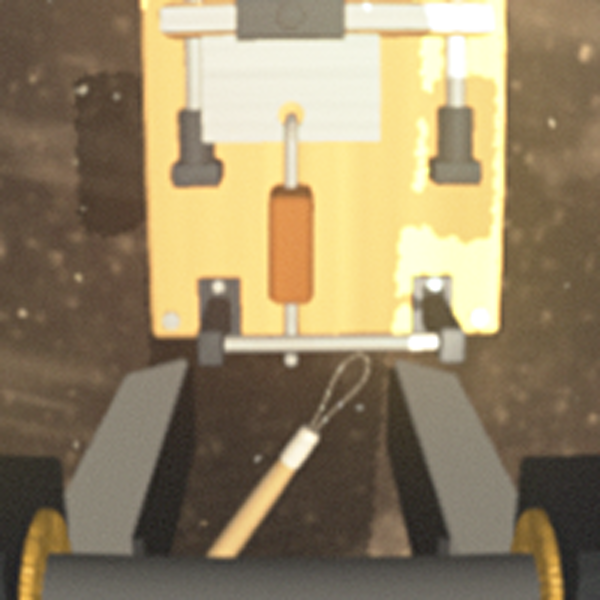

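View pics/s_s.png

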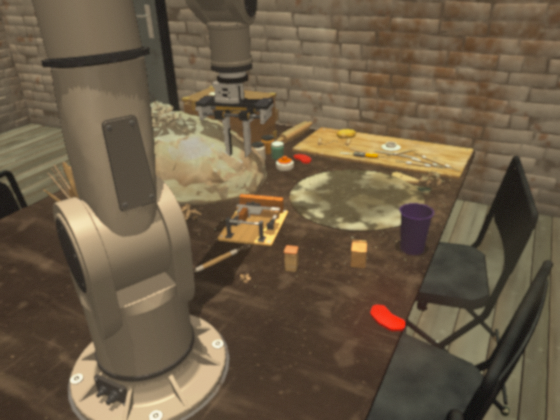

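```bash
python3 -c "
from station import workorder
print(workorder.job_done())"
```

```text
the job is handed in; nothing more can be done
None
```

The hook is caught on the bar and holds the jaw drawn back on its own, and the job is handed in. I used about 15.5 s of the 51 s. No verdict was reported.

**What I did:**
- Picked the hook up by its grip and put its down-turned end through the hole, which I found by camera at about 15–16 mm to the +y side of the middle.
- Tipped the hook by about 0.21 rad, drew it past the bar and levelled it. I then eased it forward until the bar took the load, opened the fingers and backed off 18 cm.

**Last checks:**
- In the last wrist picture the leg is in the hole and the up-turned end stands just behind the bar. The jaw is drawn about 18–19 mm by the picture.
- The hook did not shift on release, and the wrist force then read under 1 N. The highest wrist force I read while drawing was about 9.4 N.
- The stamp and cup look unmoved in the last scene picture. I did not check the rib closely, but nothing went near it.

**What disagreed:**
- My first grasp closed on air. In two camera views the real fingertips were about 35 mm short of the reported TCP. I worked with that offset from then on, and everything after it agreed.
- The contact force between hook and clamp, and the jaw reading, cannot be read directly. The 2 N limit and the jaw range are therefore judged from the pictures and the wrist force.

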